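# One more turn on the cheese press

## Task

The cheese in the press is due its next turn of the screw. First slide the low round steel dish along the worktop until it stands centred under the end of the press's drain spout, then push the hand wheel on top round by its upright handle, clockwise as seen from above, through exactly one full turn, so that the handle comes back to where it started. Do it all by gentle pushing with the fingertips: grip and lift nothing, do not turn the wheel back or past the one turn, and leave the other things on the worktop alone.

Things in the scene. Friction and masses are not known exactly. Their poses are not given: they have to be found in the camera images.
- whey_dish: loose round open dish of plain steel, 99 mm across at the rim, 84 mm across at the foot, 32 mm high, wall 2 mm, about 0.16 kg; origin at the centre of its underside, z up
- press: cheese press, fixed: beech base board 160 (x) x 206 (y) mm between 44 and 64 mm above the worktop on four feet at its corners; on it a steel drip tray with a white mould; posts 83 mm either side along its y carry a crossbar, cap nuts to 206 mm. Origin on the worktop under its middle; its -x (drain spout) points to the robot's right, within 15 degrees, its +y toward the robot
- spout_end (a point): lip of the drain spout, 141 mm from the middle of the press along its -x axis, 55 mm above the worktop; the spout is a channel 26 mm wide that sticks out 61 mm past the base board, its underside nowhere below 52 mm, so the dish passes freely under it
- press_nut: brass screw nut on top of the crossbar that carries the screw and the hand wheel; origin on the wheel's axis, 192 mm above the worktop. The grey wheel lies level: rim 133 mm across, three spokes, rim top 228 mm above the worktop at the start, hub to 233 mm
- press_wheel (a joint): turn of the hand wheel (rad): 0 at the start, grows as it is turned clockwise seen from above (tightening); one full turn is 6.283. It turns stiffly (about 4 N at the handle), has no stops nearby and stays where it is left; with the screw it sinks 5 mm in one turn
- wheel_handle (a point): middle of the black upright handle on the wheel's rim, 60 mm from the wheel's axis, starting at any place round it; the handle is round, 20 mm thick, and reaches from 234 to 280 mm above the worktop at the start, on a low boss 18 mm across whose top is 231 mm; this point is at 257 mm
- wheel_axis (a point): point on the wheel's axis at the height of the middle of the handle; it is over the middle of the press
- egg_timer: red and white egg timer, 67 mm across, 60 mm high, loose; origin at the centre of its underside; leave it alone
- salt_shaker: salt shaker, 44 mm across, 90 mm high, loose; origin at the centre of its underside; leave it alone
- tomato_tin: food tin, 75 mm across, 110 mm high, loose; origin at the centre of its underside; leave it alone

How it is judged:
By the outcome, as a careful person would: the job done as asked, in the order asked, and still so for the second after the job is handed in, with the robot touching nothing.
It also fails if it takes over 67 s, if anything falls off the work surface, if the arm or the gripper's body presses on something with over 40 N, if the wrist force passes 120 N, or if a joint passes its speed limit or range.

## Robot

A 6-joint arm with a two-finger parallel gripper is mounted at the origin on the work surface; the furniture and walls round the work are solid. World frame = base frame: x ahead of the robot, y to its left, z up, the work surface at z = 0. Lengths are in m, angles in rad, forces in N, time in s.
With the tool pointing down it reaches from about 0.275 to 0.825 m from the base axis. Payload 4.9 kg.
Tool frame: the origin (TCP) lies between the finger pads; the fingertips stand 17 mm ahead of it and the grasp point (between the pads) lies 2 mm behind it; z points along the fingers, y is the line along which they close (so a half turn about z gives the same grasp; the last joint's range is limited). The gripper opens to 85 mm and grips with 20 to 120 N. Pads are 22 mm wide; open, the fingers measure 114 mm over their backs; the gripper's body (76 mm by 85 mm) begins 54 mm behind the grasp point. The pads swing forward as they close: fully open they stand 13 mm farther back than shut.
Start: joints at [-1.472, 0.326, -0.193, 1.052, 0, 1.437], TCP at [0.127, -0.535, 0.248] pointing down, gripper open.
Joint ranges: [-2.65, 2.65], [-0.97, 1.79], [-1.3, 1.35], [-1.93, 2.1], [-1.47, 1.37], [-3.14, 3.14]. Speed limits (rad/s): [2.57, 2.57, 3.14, 3.14, 3.14, 3.14].

## Interface

Orientations are given as a unit quaternion [x, y, z, w].
In Python, from rig import get_state, capture, calibration, finish_job gives the robot as it stands. The module is installed in compiled form; this text tells all that it offers.
- The arm moves only by the shell command python3 -m handwheel 'ROWS' [FORCE]. ROWS is JSON, a list of rows, each an object of numbers: "x", "y", "z": the shift along the world's x, y, z in mm; "wx", "wy", "wz": the turn, a rotation vector about the world's x, y, z in degrees; "fingers": the opening, from 0 (shut) to 1 (fully open). In form: [{"x": .., "y": .., "z": .., "wx": .., "wy": .., "wz": .., "fingers": ..}, ...]. A call has 1 to 8 rows; each row is the pose to reach, as a shift and turn from the pose commanded when the call began; what a row does not reach only later rows make up. A row lasts 1/12 s, in which the tool goes at most 41.7 mm and 7.16 degrees, less where a joint would pass 70% of its speed; a pose out of reach is approached as far as the arm can. A call with a gripper value outside its range is refused whole. The fingers move at their own pace and stop on an object; FORCE is the grip in N (left out, the last holds). Time passes only in rows, so rows that repeat a pose let the fingers close. It gives the time, the measured TCP pose, the force, the opening and the grip force at its end, in the units of the state.
- get_state(): the state, without advancing time (a new reading comes with each control period).
- capture(name): name is "scene" or "top" or "wrist"; returns (picture, depth): 400x640x3 uint8, blue, green, red; 400x640 float32, m along the optical axis (not along the pixel's ray), 0 where there is no reading.
- calibration(name): a dict with "intrinsics" (3x3 intrinsics, pixels), "k1" (the pictures are not rectified: a ray, as slopes to the right and down, at radius r is drawn at 1 + k1 r^2 times it, then the intrinsics apply), "world_from_camera" (4x4, takes a point from camera to world coordinates); the wrist camera has in their place "T_tool_cam" (4x4, takes a point from camera to tool coordinates, whose origin is the TCP and whose axes are the flange's). Camera axes: x right, y down, z forward; pixel columns grow to the right and rows downward; lengths in m; the calibration is good to about 2 mm. A picture is of the moment at which its call begins: read the wrist's pose just before it. calibration takes no time and is no camera call.
- finish_job(): hands the job in; it is judged then, once.
The state is a dict: "t": time; "qpos": joint angles; "joint_vel": joint speeds; "joint_efforts": joint torques, N m; "position": TCP position; "tcp_rot": TCP orientation; "wrist_force": force on the tool from outside, world axes, zero at the start; "ft_torque": the same for the moment, N m; "width": opening from 0.0 (shut) to 1.0 (fully open); "finger_force": force on a finger pad.
Only numpy, scipy, OpenCV 4.12 (cv2) and the standard library are available. Lean on these libraries where they do the work, as an engineer would, in place of code of your own. Each camera call takes 0.05 s, during which the arm holds its last target. There are 200 camera calls.

## Working session

There is one attempt and no reset: what is moved stays moved. The work goes in short steps, Python scripts to look and compute and a shell command to move; the robot and the scene stay as the last step left them, time stands still between calls to the robot, and variables do not carry over. Pictures are saved under pics/ and viewed, at most 11 in all, crops included, and the job is handed in when it is done.

```bash
mkdir -p pics
cat > h.py <<'E'
import numpy as np, cv2
from rig import *
def world(name,depth,u,v,T=None,z=None):
    c=calibration(name); K=np.array(c["intrinsics"]); k1=c["k1"]
    u=np.atleast_1d(u).astype(float); v=np.atleast_1d(v).astype(float)
    p=cv2.undistortPoints(np.stack([u,v],-1)[:,None],K,np.array([k1,0,0,0.]))[:,0]
    T=np.array(c["world_from_camera"]) if T is None else T
    r=np.c_[p,np.ones(len(p))]
    if z is None:
        d=depth[v.astype(int),u.astype(int)]; return (r*d[:,None])@T[:3,:3].T+T[:3,3]
    w=r@T[:3,:3].T; return T[:3,3]+w*((z-T[2,3])/w[:,2])[:,None]
E
python3 - <<'E'
from h import *
for n in ("scene","top"):
    p,d=capture(n); cv2.imwrite(f"pics/{n}0.png",p); np.save(n+"d.npy",d); np.save(n+"p.npy",p)
print(get_state())
E
```

```text
{'t': 0.1, 'qpos': array([-1.47217689e+00,  3.26908029e-01, -1.93504523e-01,  1.05202756e+00,
       -3.50362664e-06,  1.43657120e+00]), 'joint_vel': array([-0.00149076,  0.00021055,  0.00100578, -0.00030257, -0.0019829 ,
        0.00060656]), 'joint_efforts': array([ 2.37090098e-03, -4.44238257e+01,  2.63039482e+01,  7.83218478e-03,
       -9.71505074e-05, -9.08375966e-06]), 'position': array([ 0.12685558, -0.5346373 ,  0.24755147]), 'tcp_rot': array([ 9.93230242e-01,  1.16159419e-01,  1.28797139e-05, -8.21793323e-04]), 'wrist_force': array([ 0.74931789,  0.34545041, -0.8095801 ]), 'ft_torque': array([-0.02531396, -0.00370415, -0.02739863]), 'finger_force': 0.0, 'width': 1.0025636237977127}
```

View pics/top0.png

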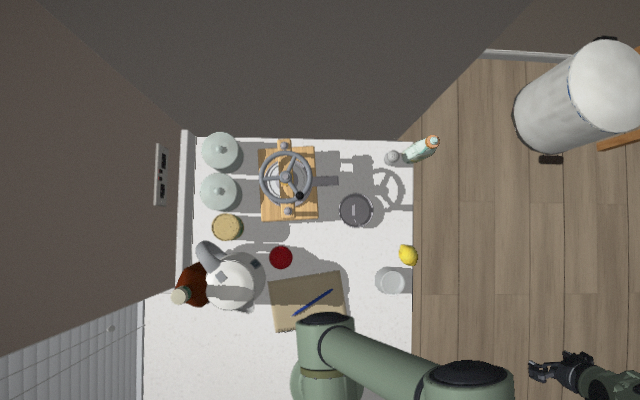

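View pics/scene0.png

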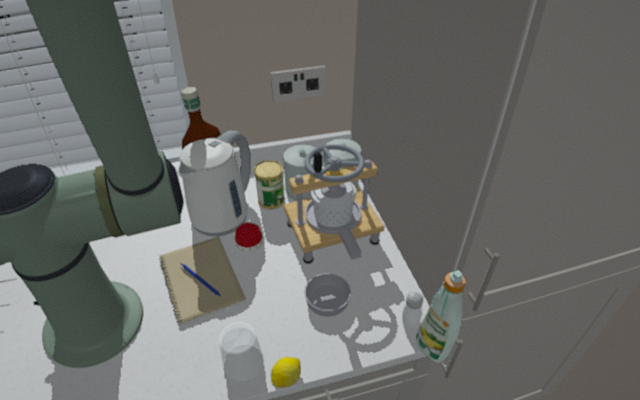

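The top view shows the dish at (356,210), the spout tip near (338,181), the wheel centred at (286,177), the handle at (299,196) and the salt shaker at (392,158). I'll enlarge this region and measure it.

Run:
```python
from h import *
p=np.load("topp.npy"); d=np.load("topd.npy")
cv2.imwrite("pics/c1.png",cv2.resize(p[130:240,245:405],None,fx=5,fy=5,interpolation=cv2.INTER_CUBIC))
v,u=np.mgrid[125:235,240:405]; u=u.ravel();v=v.ravel()
w=world("top",d,u,v); ok=d[v,u]>0
np.set_printoptions(precision=4,suppress=True)
def fit(q):
    c,r=cv2.minEnclosingCircle(q[:,:2].astype(np.float32)*1000); return np.array(c),r,len(q)
print("handle",fit(w[ok&(w[:,2]>.272)&(w[:,2]<.29)]))
print("ring",fit(w[ok&(w[:,2]>.215)&(w[:,2]<.236)]))
print("sp",world("top",d,[330,334,338,340],[181]*4))
print("dish z>.025",fit(w[ok&(abs(w[:,2]-.03)<.008)&(u>335)&(v>190)&(u<376)]))
b=w[ok&(abs(w[:,2]-.064)<.006)]; r=cv2.minAreaRect((b[:,:2]*1000).astype(np.float32)); print("base",r,len(b))
print(world("top",d,[356,392,420,228,281],[210,157,146,227,257]))
```

```text
handle (array([522.0189,  86.6957]), 8.774194717407227, 42)
ring (array([567.6919, 122.7101]), 66.73602294921875, 1060)
sp [[ 0.5763  0.005   0.071 ]
 [ 0.5773 -0.0065  0.0641]
 [ 0.5783 -0.0181  0.0576]
 [ 0.5846 -0.0278  0.0002]]
dish z>.025 (array([500.4876, -71.8263]), 50.01594543457031, 130)
base ((581.9258422851562, 27.157608032226562), (273.6446533203125, 458.92938232421875), 1.8378405570983887) 1940
[[ 0.5002 -0.0751  0.0089]
 [ 0.6453 -0.1649  0.0888]
 [ 0.6626 -0.2234  0.1736]
 [ 0.4422  0.2776  0.1103]
 [ 0.3631  0.1361  0.0614]]
```

View pics/c1.png

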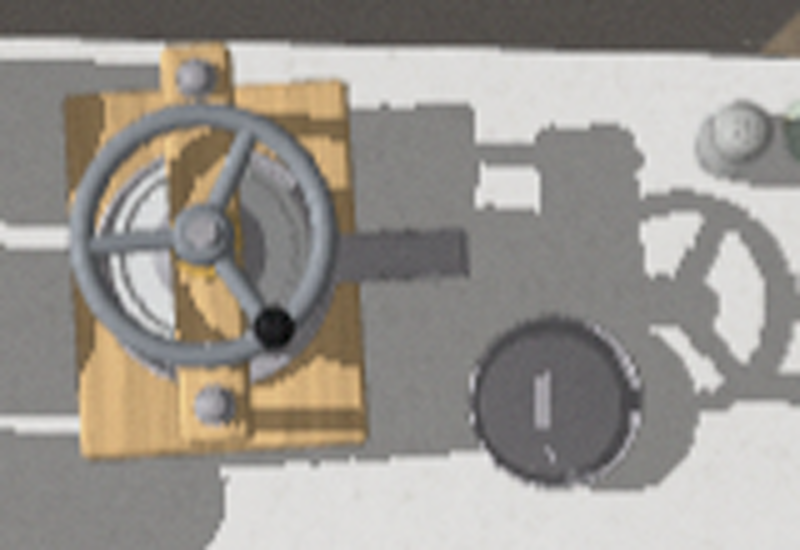

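The values agree with what was given: wheel axis (0.568, 0.123), handle at 58 mm radius and bearing 218°, spout end about (0.577, -0.018), dish (0.5005, -0.072). The dish needs to go about (+77, +54) mm, so I'll push it along 35° with two part-open fingers.

```bash
python3 -m handwheel '[{"x":38,"y":-0,"wz":7,"fingers":0.53},{"x":60,"y":40,"wz":14,"fingers":0.53},{"x":84,"y":75,"wz":21,"fingers":0.53},{"x":108,"y":110,"wz":21.7,"fingers":0.53},{"x":132,"y":145,"wz":21.7,"fingers":0.53},{"x":156,"y":178,"wz":21.7,"fingers":0.53},{"x":178,"y":212,"wz":21.7,"fingers":0.53},{"x":200,"y":246,"wz":21.7,"fingers":0.53}]'
python3 - <<'E'
from h import *
d=np.load("topd.npy")
print(world("top",d,[230,260,286,300,330,286,286],[100,100,100,100,100,130,136]).round(3))
E
```

```text
[[0.711 0.239 0.393]
 [0.711 0.174 0.398]
 [0.711 0.118 0.404]
 [0.711 0.088 0.407]
 [0.711 0.025 0.411]
 [0.711 0.13  0.101]
 [0.71  0.133 0.023]]invalid input at $[0]: expected keys x, y, z, wx, wy, wz, fingers
```

```bash
python3 -m handwheel '[{"x":25,"y":32,"z":0,"wx":0,"wy":0,"wz":5,"fingers":0.53},{"x":50,"y":65,"z":0,"wx":0,"wy":0,"wz":10,"fingers":0.53},{"x":75,"y":98,"z":0,"wx":0,"wy":0,"wz":15,"fingers":0.53},{"x":100,"y":131,"z":0,"wx":0,"wy":0,"wz":21.7,"fingers":0.53},{"x":124,"y":164,"z":0,"wx":0,"wy":0,"wz":21.7,"fingers":0.53},{"x":148,"y":197,"z":0,"wx":0,"wy":0,"wz":21.7,"fingers":0.53},{"x":172,"y":230,"z":0,"wx":0,"wy":0,"wz":21.7,"fingers":0.53},{"x":196,"y":263,"z":0,"wx":0,"wy":0,"wz":21.7,"fingers":0.53}]'
```

```text
t: 0.77
position: [0.3234, -0.2703, 0.2482]
tcp_rot: [0.954, 0.301, 0.0, -0.0]
wrist_force: [0.7, -0.8, 0.8]
width: 0.533
finger_force: 0.0
```

```bash
python3 -m handwheel '[{"x":24,"y":32,"z":0,"wx":0,"wy":0,"wz":0,"fingers":0.53},{"x":48,"y":64,"z":0,"wx":0,"wy":0,"wz":0,"fingers":0.53},{"x":72,"y":96,"z":0,"wx":0,"wy":0,"wz":0,"fingers":0.53},{"x":96,"y":128,"z":0,"wx":0,"wy":0,"wz":0,"fingers":0.53},{"x":116,"y":156,"z":0,"wx":0,"wy":0,"wz":0,"fingers":0.53},{"x":116,"y":156,"z":-38,"wx":0,"wy":0,"wz":0,"fingers":0.53},{"x":116,"y":156,"z":-76,"wx":0,"wy":0,"wz":0,"fingers":0.53},{"x":116,"y":156,"z":-110,"wx":0,"wy":0,"wz":0,"fingers":0.53}]'
python3 - <<'E'
from h import *
p,d=capture("top"); cv2.imwrite("pics/a2.png",cv2.resize(p[120:290,240:420],None,fx=3,fy=3,interpolation=cv2.INTER_CUBIC))
E
```

```text
t: 1.43
position: [0.4391, -0.1151, 0.1369]
tcp_rot: [0.953, 0.302, 0.0, 0.0]
wrist_force: [-0.3, -0.2, -0.1]
width: 0.53
finger_force: 0.0
```

View pics/a2.png

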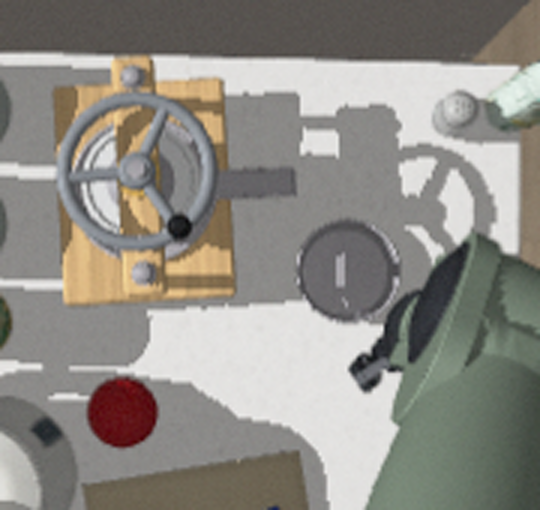

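The gripper is clear, at about (370,368) in the crop, with the dish at (350,270). I'll descend and push most of the way.

```bash
python3 -m handwheel '[{"x":0,"y":0,"z":-38,"wx":0,"wy":0,"wz":0,"fingers":0.53},{"x":0,"y":0,"z":-76,"wx":0,"wy":0,"wz":0,"fingers":0.53},{"x":0,"y":0,"z":-110,"wx":0,"wy":0,"wz":0,"fingers":0.53},{"x":8,"y":6,"z":-110,"wx":0,"wy":0,"wz":0,"fingers":0.53},{"x":16,"y":11,"z":-110,"wx":0,"wy":0,"wz":0,"fingers":0.53},{"x":23,"y":16,"z":-110,"wx":0,"wy":0,"wz":0,"fingers":0.53},{"x":29,"y":20,"z":-110,"wx":0,"wy":0,"wz":0,"fingers":0.53},{"x":35,"y":25,"z":-110,"wx":0,"wy":0,"wz":0,"fingers":0.53}]'
python3 -m handwheel '[{"x":6,"y":4,"z":0,"wx":0,"wy":0,"wz":0,"fingers":0.53},{"x":12,"y":8,"z":0,"wx":0,"wy":0,"wz":0,"fingers":0.53},{"x":18,"y":13,"z":0,"wx":0,"wy":0,"wz":0,"fingers":0.53},{"x":23,"y":16,"z":0,"wx":0,"wy":0,"wz":0,"fingers":0.53},{"x":28,"y":20,"z":0,"wx":0,"wy":0,"wz":0,"fingers":0.53},{"x":33,"y":23,"z":0,"wx":0,"wy":0,"wz":0,"fingers":0.53},{"x":38,"y":27,"z":0,"wx":0,"wy":0,"wz":0,"fingers":0.53},{"x":38,"y":27,"z":0,"wx":0,"wy":0,"wz":0,"fingers":0.53}]'
python3 - <<'E'
from h import *
p,d=capture("top"); np.save("topd.npy",d)
cv2.imwrite("pics/a3.png",cv2.resize(p[130:240,245:405],None,fx=5,fy=5,interpolation=cv2.INTER_CUBIC))
E
```

```text
t: 2.15
position: [0.4766, -0.0913, 0.0305]
tcp_rot: [0.954, 0.301, 0.002, 0.001]
wrist_force: [-0.5, -0.9, 0.3]
width: 0.53
finger_force: 0.5
t: 2.82
position: [0.5132, -0.0634, 0.0283]
tcp_rot: [0.953, 0.301, 0.001, -0.0]
wrist_force: [0.0, 0.2, -0.3]
width: 0.531
finger_force: 0.0
```

View pics/a3.png

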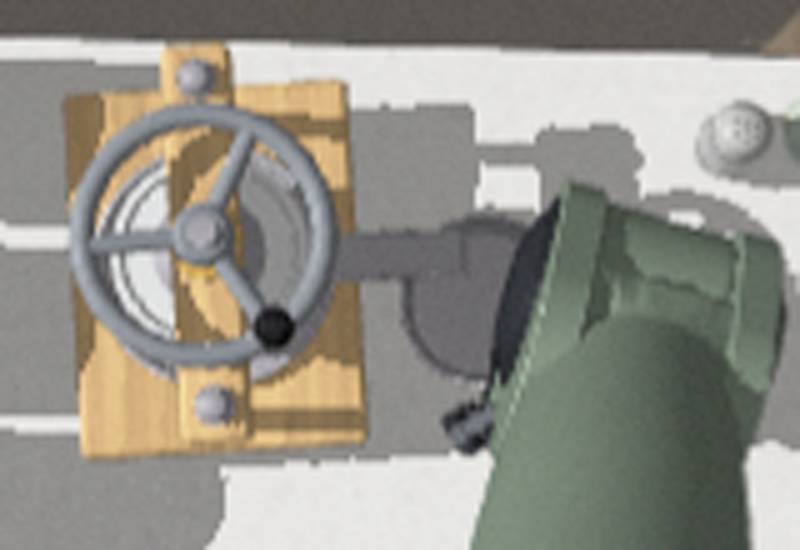

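The dish's left edge is at about x=403 in the crop, its top at 215 and bottom at 380, so the centre is near (487,297). The spout end is at (468,253).

Run:
```python
from h import *
f=lambda x,y:(245+x/5,130+y/5)
d=np.load("topd.npy")
pts=[f(487,297),f(403,297),f(487,215),f(487,380),f(556,402)]
u,v=np.array(pts).T
print(world("top",d,u,v,z=.032).round(4))
v,u=np.mgrid[165:215,320:365]; u=u.ravel();v=v.ravel(); w=world("top",d,u,v)
q=w[(abs(w[:,2]-.030)<.006)]; print(len(q), (q.min(0)*1000).round(), (q.max(0)*1000).round(), cv2.minEnclosingCircle(q[:,:2].astype(np.float32)*1000))
u,v=np.array([f(468,230),f(466,277),f(468,253)]).T; print(world("top",d,u,v,z=.057).round(4))
```

```text
[[ 0.5572 -0.0328  0.032 ]
 [ 0.5561  0.0152  0.032 ]
 [ 0.6044 -0.0321  0.032 ]
 [ 0.5097 -0.0336  0.032 ]
 [ 0.498  -0.0733  0.032 ]]
49 [509. -54.  25.] [608.  17.  35.] ((558.6036987304688, -25.959789276123047), 49.15473556518555)
[[ 0.5925 -0.0196  0.057 ]
 [ 0.5659 -0.0189  0.057 ]
 [ 0.5795 -0.0198  0.057 ]]
```

```bash
python3 -m handwheel '[{"x":4,"y":3,"z":0,"wx":0,"wy":0,"wz":0,"fingers":0.53},{"x":8,"y":5.5,"z":0,"wx":0,"wy":0,"wz":0,"fingers":0.53},{"x":12,"y":8,"z":0,"wx":0,"wy":0,"wz":0,"fingers":0.53},{"x":15,"y":10,"z":0,"wx":0,"wy":0,"wz":0,"fingers":0.53},{"x":18,"y":12,"z":0,"wx":0,"wy":0,"wz":0,"fingers":0.53},{"x":20,"y":13.5,"z":0,"wx":0,"wy":0,"wz":0,"fingers":0.53},{"x":20,"y":13.5,"z":0,"wx":0,"wy":0,"wz":0,"fingers":0.53},{"x":10,"y":6,"z":0,"wx":0,"wy":0,"wz":0,"fingers":0.53}]'
python3 -m handwheel '[{"x":-15,"y":-10,"z":0,"wx":0,"wy":0,"wz":0,"fingers":0.53},{"x":-40,"y":-30,"z":5,"wx":0,"wy":0,"wz":0,"fingers":0.53},{"x":-60,"y":-40,"z":40,"wx":0,"wy":0,"wz":7,"fingers":0.53},{"x":-60,"y":-40,"z":80,"wx":0,"wy":0,"wz":14,"fingers":0.3},{"x":-60,"y":-40,"z":120,"wx":0,"wy":0,"wz":21,"fingers":0.14},{"x":-60,"y":-40,"z":160,"wx":0,"wy":0,"wz":28,"fingers":0.14},{"x":-60,"y":-30,"z":200,"wx":0,"wy":0,"wz":35,"fingers":0.14},{"x":-60,"y":-20,"z":240,"wx":0,"wy":0,"wz":42,"fingers":0.14}]'
python3 - <<'E'
from h import *
p,d=capture("top"); np.save("topd.npy",d)
p2,d2=capture("scene"); np.save("scd.npy",d2)
v,u=np.mgrid[165:215,315:365]; u=u.ravel();v=v.ravel(); w=world("top",d,u,v)
q=w[(abs(w[:,2]-.030)<.006)]; print(len(q), (q.min(0)*1000).round(), (q.max(0)*1000).round(), cv2.minEnclosingCircle(q[:,:2].astype(np.float32)*1000))
a=cv2.resize(p[150:220,300:380],None,fx=6,fy=6,interpolation=cv2.INTER_CUBIC)
cv2.imwrite("pics/a4.png",a)
E
```

```text
t: 3.53
position: [0.5239, -0.0577, 0.0286]
tcp_rot: [0.953, 0.302, 0.001, 0.0]
wrist_force: [0.3, 0.8, 0.6]
width: 0.533
finger_force: 0.0
t: 4.2
position: [0.4606, -0.0786, 0.2703]
tcp_rot: [0.781, 0.624, 0.0, 0.0]
wrist_force: [1.3, -0.8, 0.3]
width: 0.14
finger_force: 0.0
99 [529. -66.  24.] [624.  29.  36.] ((576.7425537109375, -18.22667121887207), 49.391258239746094)
```

View pics/a4.png

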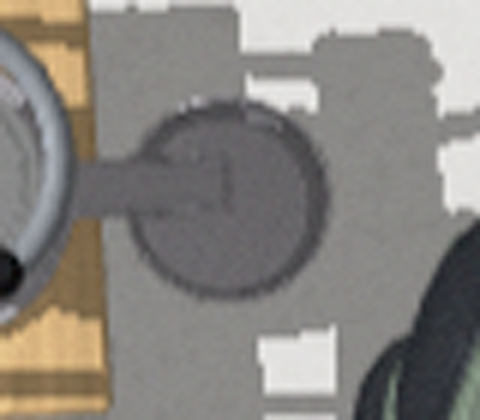

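The dish is centred at (0.577, -0.018), within about 2 mm of the spout lip. Next I'll turn the tool ccw by about 231° while moving to stand behind the handle.

```bash
R(){ :; }; python3 -m handwheel '[{"x":0,"y":0,"z":10,"wx":0,"wy":0,"wz":7,"fingers":0.14},{"x":0,"y":0,"z":20,"wx":0,"wy":0,"wz":14,"fingers":0.14},{"x":0,"y":0,"z":30,"wx":0,"wy":0,"wz":21,"fingers":0.14},{"x":0,"y":0,"z":45,"wx":0,"wy":0,"wz":28,"fingers":0.14},{"x":0,"y":0,"z":45,"wx":0,"wy":0,"wz":35,"fingers":0.14},{"x":0,"y":0,"z":45,"wx":0,"wy":0,"wz":42,"fingers":0.14},{"x":0,"y":0,"z":45,"wx":0,"wy":0,"wz":49,"fingers":0.14},{"x":0,"y":0,"z":45,"wx":0,"wy":0,"wz":56,"fingers":0.14}]'
python3 -m handwheel '[{"x":0,"y":0,"z":0,"wx":0,"wy":0,"wz":7,"fingers":0.14},{"x":0,"y":0,"z":0,"wx":0,"wy":0,"wz":14,"fingers":0.14},{"x":0,"y":0,"z":0,"wx":0,"wy":0,"wz":21,"fingers":0.14},{"x":0,"y":0,"z":0,"wx":0,"wy":0,"wz":28,"fingers":0.14},{"x":0,"y":0,"z":0,"wx":0,"wy":0,"wz":35,"fingers":0.14},{"x":0,"y":0,"z":0,"wx":0,"wy":0,"wz":42,"fingers":0.14},{"x":0,"y":0,"z":0,"wx":0,"wy":0,"wz":49,"fingers":0.14},{"x":0,"y":0,"z":0,"wx":0,"wy":0,"wz":56,"fingers":0.14}]'
python3 -m handwheel '[{"x":0,"y":0,"z":0,"wx":0,"wy":0,"wz":7,"fingers":0.14},{"x":0,"y":0,"z":0,"wx":0,"wy":0,"wz":14,"fingers":0.14},{"x":0,"y":0,"z":0,"wx":0,"wy":0,"wz":21,"fingers":0.14},{"x":0,"y":0,"z":0,"wx":0,"wy":0,"wz":28,"fingers":0.14},{"x":0,"y":0,"z":0,"wx":0,"wy":0,"wz":35,"fingers":0.14},{"x":0,"y":0,"z":0,"wx":0,"wy":0,"wz":42,"fingers":0.14},{"x":0,"y":0,"z":0,"wx":0,"wy":0,"wz":49,"fingers":0.14},{"x":0,"y":0,"z":0,"wx":0,"wy":0,"wz":56,"fingers":0.14}]'
python3 - <<'E'
from h import *
s=get_state(); print(s["qpos"].round(2))
p=np.load("topp.npy"); 
def blob(p):
    m=(p[185:208,288:312].max(2)<45).astype(np.uint8); M=cv2.moments(m,True); return M["m10"]/M["m00"]+288,M["m01"]/M["m00"]+185,M["m00"]
print(blob(p),blob(capture("top")[0]))
E
```

```text
t: 4.97
position: [0.4609, -0.0786, 0.3126]
tcp_rot: [0.396, 0.918, -0.0, -0.0]
wrist_force: [-0.1, -0.6, 0.1]
width: 0.142
finger_force: 0.0
t: 5.63
position: [0.4609, -0.0786, 0.3124]
tcp_rot: [-0.081, 0.997, 0.0, -0.001]
wrist_force: [-0.1, -1.5, 0.4]
width: 0.139
finger_force: 0.0
t: 6.3
position: [0.4609, -0.0785, 0.3124]
tcp_rot: [-0.54, 0.842, 0.0, -0.0]
wrist_force: [0.7, 0.4, 0.8]
width: 0.141
finger_force: 0.0
[-0.33  0.14 -0.28  1.16 -0.   -1.47]
(299.5813953488372, 195.11627906976744, 43.0) (299.6190476190476, 195.02380952380952, 42.0)
```

```bash
python3 -m handwheel '[{"x":10,"y":18,"z":5,"wx":0,"wy":0,"wz":7,"fingers":0.14},{"x":20,"y":36,"z":5,"wx":0,"wy":0,"wz":14,"fingers":0.14},{"x":30,"y":54,"z":5,"wx":0,"wy":0,"wz":21,"fingers":0.14},{"x":40,"y":72,"z":5,"wx":0,"wy":0,"wz":28,"fingers":0.14},{"x":50,"y":90,"z":5,"wx":0,"wy":0,"wz":35,"fingers":0.14},{"x":60,"y":108,"z":5,"wx":0,"wy":0,"wz":42,"fingers":0.14},{"x":68,"y":126,"z":5,"wx":0,"wy":0,"wz":49,"fingers":0.14},{"x":76,"y":142,"z":5,"wx":0,"wy":0,"wz":56,"fingers":0.14}]'
python3 -m handwheel '[{"x":0,"y":0,"z":0,"wx":0,"wy":0,"wz":7,"fingers":0.14},{"x":0,"y":0,"z":0,"wx":0,"wy":0,"wz":7,"fingers":0.14}]'
python3 - <<'E'
from h import *
p,d=capture("top");q,_=capture("scene")
a=cv2.resize(p[120:240,240:380],None,fx=4,fy=4,interpolation=cv2.INTER_CUBIC);b=cv2.resize(q[100:280,250:420],None,fx=2.66,fy=2.66)[:480]
b=b[:,:240*1]if 0 else b
cv2.imwrite("pics/a5.png",np.hstack([cv2.resize(a,(410,352)),cv2.resize(b,(352,352))]))
E
```

```text
t: 7.02
position: [0.5376, 0.0644, 0.3175]
tcp_rot: [0.871, -0.491, -0.0, 0.0]
wrist_force: [-0.5, 1.7, -0.2]
width: 0.142
finger_force: 0.0
t: 7.18
position: [0.5375, 0.0642, 0.3174]
tcp_rot: [0.899, -0.438, -0.001, 0.0]
wrist_force: [-0.2, -0.4, 0.4]
width: 0.137
finger_force: 0.0
```

View pics/a5.png

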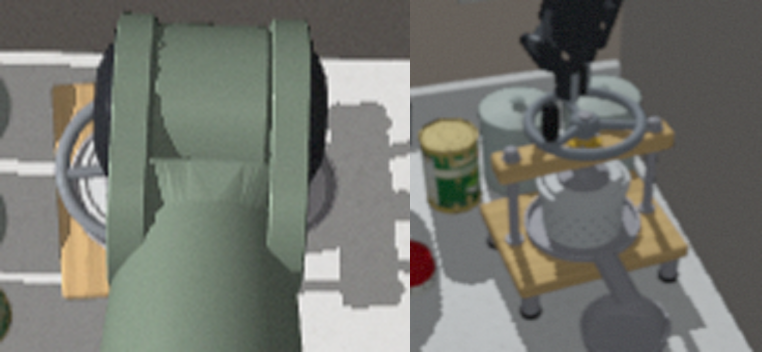

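The arm hides the wheel from the top camera. The scene view shows the fingers beside the handle at about (550,122). Before circling I'll check how far the wrist sticks out towards the wall at x=0.711.

Run:
```python
from h import *
p,d=capture("top"); v,u=np.mgrid[100:300,240:380];u=u.ravel();v=v.ravel();w=world("top",d,u,v)
q=w[(w[:,2]>.34)&(w[:,0]<.70)]
for lo in np.arange(.34,.8,.06):
    s=q[(q[:,2]>lo)&(q[:,2]<lo+.06)]
    if len(s): print(lo.round(2),len(s),s.max(0).round(3),s.min(0).round(3))
print(get_state()["qpos"].round(2))
q,dd=capture("scene"); v,u=np.mgrid[0:400,0:640];u=u.ravel();v=v.ravel();w=world("scene",dd,u,v)
m=(w[:,2]>.3)&(w[:,0]<.70)&(w[:,0]>.45)&(abs(w[:,1])<.25)&(dd[v,u]>0)
for lo in np.arange(.3,.7,.05):
    s=w[m&(w[:,2]>lo)&(w[:,2]<lo+.05)]
    if len(s): print(lo.round(2),len(s),np.percentile(s,99,0).round(3),s.min(0).round(3))
```

```text
0.7 1347 [0.582 0.119 0.76 ] [0.374 0.008 0.725]
0.76 11071 [0.569 0.117 0.812] [0.345 0.017 0.76 ]
[-0.02  0.27 -0.09  1.21 -0.   -2.25]
0.3 356 [0.569 0.071 0.35 ] [0.501 0.031 0.3  ]
0.35 908 [0.589 0.091 0.399] [0.481 0.013 0.35 ]
0.4 832 [0.569 0.065 0.45 ] [0.496 0.023 0.4  ]
0.45 1191 [0.57  0.066 0.5  ] [0.5   0.023 0.45 ]
0.5 1250 [0.567 0.064 0.549] [0.501 0.021 0.5  ]
0.55 1501 [0.576 0.06  0.597] [0.486 0.019 0.55 ]
```

The wrist extends about 52 mm ahead of the TCP, so at most x=0.683, which clears the wall. I'll compute the arc waypoints.

```bash
cat > arc.py <<'E'
import numpy as np
A=np.array([567.7,122.7])
def tcp(th,D=19): t=np.radians(th); return A+60*np.array([np.cos(t),np.sin(t)])-D*np.array([np.sin(t),-np.cos(t)])
def table(th0,n,calls,step=5,D=19,start=None):
    cur=np.round(tcp(th0,D) if start is None else start)
    for c in range(calls):
        b=tcp(th0-c*n*step,D)if c or start is None else np.array(start)
        b=np.round(b)
        print(" ".join("(%d,%d,%g)"%(*(np.round(tcp(th0-(c*n+i+1)*step,D))-b),-(i+1)*step) for i in range(n)))
E
python3 - <<'E'
from arc import *
from h import *
s=np.array(get_state()["position"])[:2]*1000
print((tcp(218)-s).round(1),(tcp(218,26)-s).round(1))
table(218,8,7)
E
python3 -m handwheel '[{"x":0,"y":1,"z":-20,"wx":0,"wy":0,"wz":0,"fingers":0.14},{"x":-1,"y":1,"z":-40,"wx":0,"wy":0,"wz":0,"fingers":0.14},{"x":-1,"y":1,"z":-59,"wx":0,"wy":0,"wz":0,"fingers":0.14},{"x":-1,"y":1,"z":-59,"wx":0,"wy":0,"wz":0,"fingers":0.14}]'
python3 - <<'E'
from h import *
q,_=capture("scene")
cv2.imwrite("pics/a6.png",cv2.resize(q[110:200,280:400],None,fx=5,fy=5,interpolation=cv2.INTER_CUBIC))
E
```

```text
[-5.3  7.6] [-1.   2.1]
(-4,3,-5) (-8,7,-10) (-12,11,-15) (-15,15,-20) (-18,20,-25) (-21,25,-30) (-23,30,-35) (-25,35,-40)
(-1,5,-5) (-2,11,-10) (-2,16,-15) (-2,22,-20) (-1,27,-25) (0,32,-30) (1,38,-35) (3,43,-40)
(3,5,-5) (6,9,-10) (9,14,-15) (13,18,-20) (17,22,-25) (21,25,-30) (26,28,-35) (31,30,-40)
(5,3,-5) (10,4,-10) (15,6,-15) (21,6,-20) (26,7,-25) (32,6,-30) (37,6,-35) (42,5,-40)
(6,-2,-5) (11,-4,-10) (16,-6,-15) (20,-9,-20) (25,-13,-25) (29,-16,-30) (33,-20,-35) (36,-25,-40)
(3,-4,-5) (5,-9,-10) (8,-14,-15) (9,-19,-20) (11,-25,-25) (11,-30,-30) (12,-36,-35) (11,-41,-40)
(0,-6,-5) (-1,-11,-10) (-3,-16,-15) (-5,-21,-20) (-7,-26,-25) (-10,-31,-30) (-14,-35,-35) (-17,-39,-40)
t: 7.72
position: [0.5345, 0.0642, 0.2558]
tcp_rot: [0.898, -0.439, -0.003, 0.001]
wrist_force: [-0.6, 0.5, -0.6]
width: 0.14
finger_force: 0.0
```

View pics/a6.png

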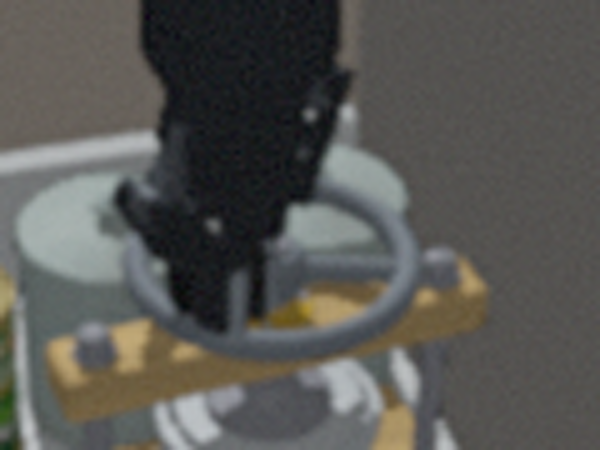

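The fingers stand just behind the handle without touching it. I'll make contact and start turning.

```bash
python3 -m handwheel '[{"x":-2,"y":3,"z":0,"wx":0,"wy":0,"wz":0,"fingers":0.14},{"x":-4,"y":6,"z":0,"wx":0,"wy":0,"wz":0,"fingers":0.14},{"x":-8,"y":9,"z":0,"wx":0,"wy":0,"wz":-5,"fingers":0.14},{"x":-12,"y":13,"z":0,"wx":0,"wy":0,"wz":-10,"fingers":0.14},{"x":-16,"y":17,"z":0,"wx":0,"wy":0,"wz":-15,"fingers":0.14},{"x":-19,"y":21,"z":0,"wx":0,"wy":0,"wz":-20,"fingers":0.14},{"x":-22,"y":26,"z":0,"wx":0,"wy":0,"wz":-25,"fingers":0.14},{"x":-25,"y":31,"z":0,"wx":0,"wy":0,"wz":-30,"fingers":0.14}]'
python3 - <<'E'
from arc import *
from h import *
print(get_state()["position"],tcp(188)); table(188,8,6)
p,d=capture("scene"); cv2.imwrite("pics/a7.png",cv2.resize(p[110:200,280:400],None,fx=5,fy=5,interpolation=cv2.INTER_CUBIC))
E
```

```text
t: 8.43
position: [0.5124, 0.0952, 0.2606]
tcp_rot: [0.753, -0.658, 0.002, 0.0]
wrist_force: [1.2, -3.7, -1.3]
width: 0.137
finger_force: 1.7
[0.51239917 0.09515654 0.26061725] [510.92820479  95.53452064]
(-2,5,-5) (-4,10,-10) (-5,15,-15) (-6,21,-20) (-6,26,-25) (-6,32,-30) (-5,37,-35) (-4,42,-40)
(1,6,-5) (3,11,-10) (6,16,-15) (9,20,-20) (12,25,-25) (16,29,-30) (20,33,-35) (24,36,-40)
(5,3,-5) (10,5,-10) (15,8,-15) (20,9,-20) (25,11,-25) (31,11,-30) (36,12,-35) (42,11,-40)
(5,0,-5) (10,-1,-10) (16,-3,-15) (21,-5,-20) (26,-7,-25) (30,-10,-30) (35,-14,-35) (39,-17,-40)
(4,-4,-5) (7,-9,-10) (10,-13,-15) (12,-18,-20) (15,-23,-25) (16,-28,-30) (18,-34,-35) (18,-39,-40)
(1,-6,-5) (0,-11,-10) (0,-17,-15) (-1,-22,-20) (-3,-27,-25) (-5,-32,-30) (-7,-37,-35) (-10,-42,-40)
```

View pics/a7.png

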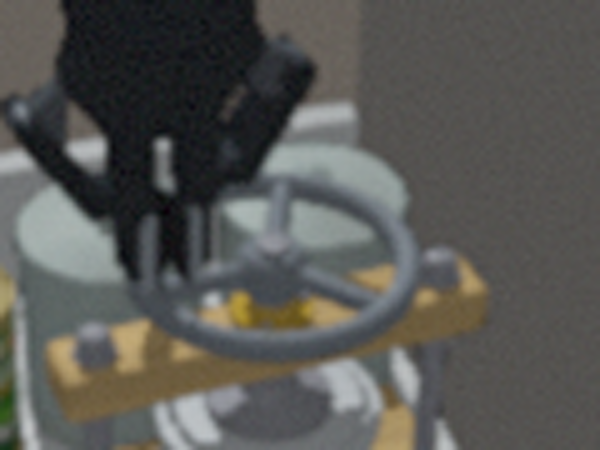

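The wheel is turning: the reaction is about 4 N and the handle sits in the notch between the fingertips. I'll go on along the arc.

```bash
python3 -m handwheel '[{"x":-2,"y":5,"z":0,"wx":0,"wy":0,"wz":-5,"fingers":0.14},{"x":-4,"y":10,"z":0,"wx":0,"wy":0,"wz":-10,"fingers":0.14},{"x":-5,"y":15,"z":0,"wx":0,"wy":0,"wz":-15,"fingers":0.14},{"x":-6,"y":21,"z":0,"wx":0,"wy":0,"wz":-20,"fingers":0.14},{"x":-6,"y":26,"z":-1,"wx":0,"wy":0,"wz":-25,"fingers":0.14},{"x":-6,"y":32,"z":-1,"wx":0,"wy":0,"wz":-30,"fingers":0.14},{"x":-5,"y":37,"z":-1,"wx":0,"wy":0,"wz":-35,"fingers":0.14},{"x":-4,"y":42,"z":-1,"wx":0,"wy":0,"wz":-40,"fingers":0.14}]'
python3 -m handwheel '[{"x":1,"y":6,"z":0,"wx":0,"wy":0,"wz":-5,"fingers":0.14},{"x":3,"y":11,"z":0,"wx":0,"wy":0,"wz":-10,"fingers":0.14},{"x":6,"y":16,"z":0,"wx":0,"wy":0,"wz":-15,"fingers":0.14},{"x":9,"y":20,"z":0,"wx":0,"wy":0,"wz":-20,"fingers":0.14},{"x":12,"y":25,"z":-1,"wx":0,"wy":0,"wz":-25,"fingers":0.14},{"x":16,"y":29,"z":-1,"wx":0,"wy":0,"wz":-30,"fingers":0.14},{"x":20,"y":33,"z":-1,"wx":0,"wy":0,"wz":-35,"fingers":0.14},{"x":24,"y":36,"z":-1,"wx":0,"wy":0,"wz":-40,"fingers":0.14}]'
python3 -c "
from arc import *
print(tcp(148),tcp(108))
from rig import *;print(get_state()['qpos'].round(2))"
```

```text
t: 9.15
position: [0.5079, 0.1375, 0.2595]
tcp_rot: [-0.484, 0.875, -0.001, 0.0]
wrist_force: [-0.9, -2.7, 1.3]
width: 0.138
finger_force: 2.0
t: 9.82
position: [0.5316, 0.1736, 0.2584]
tcp_rot: [-0.155, 0.988, -0.001, -0.0]
wrist_force: [-2.7, -3.5, 2.0]
width: 0.137
finger_force: 2.3
[506.74864821 138.38224203] [531.08890653 173.89206808]
[ 0.18  0.34 -0.15  1.08 -0.   -0.13]
```

```bash
python3 -m handwheel '[{"x":5,"y":3,"z":0,"wx":0,"wy":0,"wz":-5,"fingers":0.14},{"x":10,"y":5,"z":0,"wx":0,"wy":0,"wz":-10,"fingers":0.14},{"x":15,"y":8,"z":0,"wx":0,"wy":0,"wz":-15,"fingers":0.14},{"x":20,"y":9,"z":0,"wx":0,"wy":0,"wz":-20,"fingers":0.14},{"x":25,"y":11,"z":0,"wx":0,"wy":0,"wz":-25,"fingers":0.14},{"x":31,"y":11,"z":0,"wx":0,"wy":0,"wz":-30,"fingers":0.14},{"x":36,"y":12,"z":0,"wx":0,"wy":0,"wz":-35,"fingers":0.14},{"x":42,"y":11,"z":0,"wx":0,"wy":0,"wz":-40,"fingers":0.14}]'
python3 -m handwheel '[{"x":5,"y":0,"z":0,"wx":0,"wy":0,"wz":-5,"fingers":0.14},{"x":10,"y":-1,"z":0,"wx":0,"wy":0,"wz":-10,"fingers":0.14},{"x":16,"y":-3,"z":0,"wx":0,"wy":0,"wz":-15,"fingers":0.14},{"x":21,"y":-5,"z":0,"wx":0,"wy":0,"wz":-20,"fingers":0.14},{"x":26,"y":-7,"z":0,"wx":0,"wy":0,"wz":-25,"fingers":0.14},{"x":30,"y":-10,"z":-1,"wx":0,"wy":0,"wz":-30,"fingers":0.14},{"x":35,"y":-14,"z":-1,"wx":0,"wy":0,"wz":-35,"fingers":0.14},{"x":39,"y":-17,"z":-1,"wx":0,"wy":0,"wz":-40,"fingers":0.14}]'
python3 -c "
from arc import *
print(tcp(68),tcp(28))
from rig import *;print(get_state()['qpos'].round(2))"
```

```text
t: 10.48
position: [0.5729, 0.1857, 0.2581]
tcp_rot: [0.191, 0.982, 0.001, -0.001]
wrist_force: [-2.1, 2.2, -1.5]
width: 0.141
finger_force: 2.4
t: 11.15
position: [0.6126, 0.169, 0.2573]
tcp_rot: [0.516, 0.857, 0.001, -0.001]
wrist_force: [-2.8, 1.9, 0.2]
width: 0.142
finger_force: 2.1
[572.55990237 185.44855655] [611.75689588 167.64429803]
[0.15 0.48 0.07 1.16 0.   1.24]
```

Next, past the far side, close to the wall.

```bash
python3 -m handwheel '[{"x":4,"y":-4,"z":0,"wx":0,"wy":0,"wz":-5,"fingers":0.14},{"x":7,"y":-9,"z":0,"wx":0,"wy":0,"wz":-10,"fingers":0.14},{"x":10,"y":-13,"z":0,"wx":0,"wy":0,"wz":-15,"fingers":0.14},{"x":12,"y":-18,"z":0,"wx":0,"wy":0,"wz":-20,"fingers":0.14},{"x":15,"y":-23,"z":0,"wx":0,"wy":0,"wz":-25,"fingers":0.14},{"x":16,"y":-28,"z":0,"wx":0,"wy":0,"wz":-30,"fingers":0.14},{"x":18,"y":-34,"z":-1,"wx":0,"wy":0,"wz":-35,"fingers":0.14},{"x":18,"y":-39,"z":-1,"wx":0,"wy":0,"wz":-40,"fingers":0.14}]'
python3 -m handwheel '[{"x":1,"y":-6,"z":0,"wx":0,"wy":0,"wz":-5,"fingers":0.14},{"x":0,"y":-11,"z":0,"wx":0,"wy":0,"wz":-10,"fingers":0.14},{"x":0,"y":-17,"z":0,"wx":0,"wy":0,"wz":-15,"fingers":0.14},{"x":-1,"y":-22,"z":0,"wx":0,"wy":0,"wz":-20,"fingers":0.14},{"x":-3,"y":-27,"z":0,"wx":0,"wy":0,"wz":-25,"fingers":0.14},{"x":-5,"y":-32,"z":-1,"wx":0,"wy":0,"wz":-30,"fingers":0.14},{"x":-7,"y":-37,"z":-1,"wx":0,"wy":0,"wz":-35,"fingers":0.14},{"x":-10,"y":-42,"z":-1,"wx":0,"wy":0,"wz":-40,"fingers":0.14}]'
python3 - <<'E'
from arc import *
print(tcp(-12),tcp(-52))
from h import *;print(get_state()['qpos'].round(2))
p,d=capture("scene"); cv2.imwrite("pics/a8.png",cv2.resize(p[110:200,280:400],None,fx=5,fy=5,interpolation=cv2.INTER_CUBIC))
E
```

```text
t: 11.82
position: [0.6321, 0.1302, 0.2567]
tcp_rot: [0.777, 0.629, 0.002, -0.0]
wrist_force: [3.8, 2.5, -2.5]
width: 0.142
finger_force: 2.6
t: 12.48
position: [0.6224, 0.0879, 0.256]
tcp_rot: [0.946, 0.325, 0.003, -0.001]
wrist_force: [1.6, 2.0, -0.7]
width: 0.142
finger_force: 2.4
[630.33917817 128.81010296] [619.61189284  87.11692281]
[0.02 0.47 0.04 1.14 0.   2.5 ]
```

View pics/a8.png

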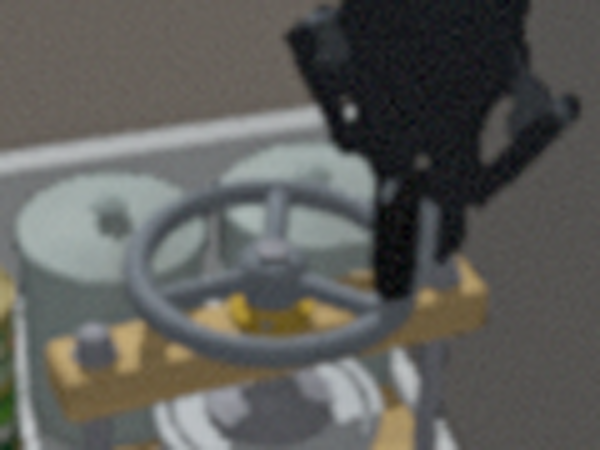

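270° is done (the handle and fingers are at about (395,260) in the crop) and joint 6 is at 2.5 rad. I'll back off, rise, turn the tool 180° and continue with the other face.

```bash
python3 -m handwheel '[{"x":5,"y":4,"z":0,"wx":0,"wy":0,"wz":0,"fingers":0.14},{"x":10,"y":7,"z":0,"wx":0,"wy":0,"wz":0,"fingers":0.14},{"x":10,"y":7,"z":30,"wx":0,"wy":0,"wz":0,"fingers":0.14},{"x":10,"y":7,"z":60,"wx":0,"wy":0,"wz":0,"fingers":0.14},{"x":-10,"y":7,"z":60,"wx":0,"wy":0,"wz":7,"fingers":0.14},{"x":-30,"y":7,"z":60,"wx":0,"wy":0,"wz":14,"fingers":0.14},{"x":-30,"y":7,"z":60,"wx":0,"wy":0,"wz":21,"fingers":0.14},{"x":-30,"y":7,"z":60,"wx":0,"wy":0,"wz":28,"fingers":0.14}]'
python3 -m handwheel '[{"x":0,"y":0,"z":0,"wx":0,"wy":0,"wz":7,"fingers":0.14},{"x":0,"y":0,"z":0,"wx":0,"wy":0,"wz":14,"fingers":0.14},{"x":0,"y":0,"z":0,"wx":0,"wy":0,"wz":21,"fingers":0.14},{"x":0,"y":0,"z":0,"wx":0,"wy":0,"wz":28,"fingers":0.14},{"x":0,"y":0,"z":0,"wx":0,"wy":0,"wz":35,"fingers":0.14},{"x":0,"y":0,"z":0,"wx":0,"wy":0,"wz":42,"fingers":0.14},{"x":0,"y":0,"z":0,"wx":0,"wy":0,"wz":49,"fingers":0.14},{"x":0,"y":0,"z":0,"wx":0,"wy":0,"wz":56,"fingers":0.14}]'
python3 -m handwheel '[{"x":0,"y":0,"z":0,"wx":0,"wy":0,"wz":7,"fingers":0.14},{"x":0,"y":0,"z":0,"wx":0,"wy":0,"wz":14,"fingers":0.14},{"x":0,"y":0,"z":0,"wx":0,"wy":0,"wz":21,"fingers":0.14},{"x":0,"y":0,"z":0,"wx":0,"wy":0,"wz":28,"fingers":0.14},{"x":0,"y":0,"z":0,"wx":0,"wy":0,"wz":35,"fingers":0.14},{"x":0,"y":0,"z":0,"wx":0,"wy":0,"wz":42,"fingers":0.14},{"x":0,"y":0,"z":0,"wx":0,"wy":0,"wz":49,"fingers":0.14},{"x":0,"y":0,"z":0,"wx":0,"wy":0,"wz":56,"fingers":0.14}]'
python3 -m handwheel '[{"x":0,"y":0,"z":0,"wx":0,"wy":0,"wz":7,"fingers":0.14},{"x":0,"y":0,"z":0,"wx":0,"wy":0,"wz":14,"fingers":0.14},{"x":0,"y":0,"z":0,"wx":0,"wy":0,"wz":21,"fingers":0.14},{"x":0,"y":0,"z":0,"wx":0,"wy":0,"wz":28,"fingers":0.14},{"x":0,"y":0,"z":0,"wx":0,"wy":0,"wz":35,"fingers":0.14},{"x":0,"y":0,"z":0,"wx":0,"wy":0,"wz":40,"fingers":0.14},{"x":40,"y":0,"z":0,"wx":0,"wy":0,"wz":40,"fingers":0.14},{"x":40,"y":0,"z":0,"wx":0,"wy":0,"wz":40,"fingers":0.14}]'
python3 - <<'E'
from h import *
p,d=capture("scene"); m=p.max(2)<50
n,l,st,c=cv2.connectedComponentsWithStats(m[100:200,270:420].astype(np.uint8)); print(st[1:],c[1:])
v,u=np.mgrid[100:200,270:420];u=u.ravel();v=v.ravel();w=world("scene",d,u,v)
k=(m[v,u])&(w[:,2]>.235)&(w[:,2]<.277)&(w[:,0]>.5)&(w[:,0]<.66); print(k.sum(), np.median(w[k],0), w[k].min(0),w[k].max(0))
print(get_state()["qpos"].round(2))
E
```

```text
t: 13.2
position: [0.5905, 0.0945, 0.315]
tcp_rot: [0.836, 0.549, 0.0, 0.0]
wrist_force: [0.5, -0.2, -0.6]
width: 0.145
finger_force: 0.0
t: 13.87
position: [0.5914, 0.0943, 0.3144]
tcp_rot: [0.481, 0.877, -0.0, 0.0]
wrist_force: [-0.0, -0.9, -0.0]
width: 0.143
finger_force: 0.0
t: 14.53
position: [0.5914, 0.0943, 0.3144]
tcp_rot: [0.013, 1.0, -0.0, -0.0]
wrist_force: [0.6, 0.1, 0.2]
width: 0.134
finger_force: 0.0
t: 15.2
position: [0.6345, 0.0939, 0.3102]
tcp_rot: [-0.327, 0.945, 0.0, -0.001]
wrist_force: [-0.2, -1.3, -1.0]
width: 0.141
finger_force: 0.0
[[  77    0   57   38 1012]
 [  91   25    1    1    1]
 [  84   51    9   19  141]
 [  11   99    2    1    2]] [[102.60573123  12.8972332 ]
 [ 91.          25.        ]
 [ 88.24113475  59.9929078 ]
 [ 11.5         99.        ]]
131 [0.60433356 0.06819523 0.25699519] [0.59790721 0.06247159 0.23533354] [0.61325496 0.07877318 0.27589533]
[ 0.03  0.47  0.19  1.29 -0.   -0.63]
```

The handle sits at about -52°, as expected, and the tool yaw is right. I'll descend and continue.

```bash
python3 -m handwheel '[{"x":0,"y":0,"z":-30,"wx":0,"wy":0,"wz":0,"fingers":0.14},{"x":0,"y":0,"z":-59,"wx":0,"wy":0,"wz":0,"fingers":0.14},{"x":0,"y":0,"z":-59,"wx":0,"wy":0,"wz":0,"fingers":0.14},{"x":-4,"y":-3,"z":-59,"wx":0,"wy":0,"wz":0,"fingers":0.14},{"x":-8,"y":-5,"z":-59,"wx":0,"wy":0,"wz":0,"fingers":0.14},{"x":-10,"y":-7,"z":-59,"wx":0,"wy":0,"wz":0,"fingers":0.14}]'
python3 - <<'E'
from arc import *
from h import *
print(get_state()["position"],tcp(-52)); table(-52,8,2)
E
```

```text
t: 15.75
position: [0.6215, 0.0869, 0.2579]
tcp_rot: [-0.326, 0.945, -0.0, 0.002]
wrist_force: [3.6, 3.0, -1.9]
width: 0.141
finger_force: 1.8
[0.62153224 0.08692509 0.25789496] [619.61189284  87.11692281]
(-4,-4,-5) (-7,-8,-10) (-11,-12,-15) (-16,-15,-20) (-20,-18,-25) (-25,-21,-30) (-30,-23,-35) (-35,-25,-40)
(-6,-1,-5) (-11,-2,-10) (-17,-2,-15) (-22,-2,-20) (-28,-1,-25) (-33,0,-30) (-38,1,-35) (-43,3,-40)
```

```bash
python3 -m handwheel '[{"x":-4,"y":-4,"z":0,"wx":0,"wy":0,"wz":-5,"fingers":0.14},{"x":-7,"y":-8,"z":0,"wx":0,"wy":0,"wz":-10,"fingers":0.14},{"x":-11,"y":-12,"z":-1,"wx":0,"wy":0,"wz":-15,"fingers":0.14},{"x":-16,"y":-15,"z":-1,"wx":0,"wy":0,"wz":-20,"fingers":0.14},{"x":-20,"y":-18,"z":-1,"wx":0,"wy":0,"wz":-25,"fingers":0.14},{"x":-25,"y":-21,"z":-1,"wx":0,"wy":0,"wz":-30,"fingers":0.14},{"x":-30,"y":-23,"z":-1,"wx":0,"wy":0,"wz":-35,"fingers":0.14},{"x":-35,"y":-25,"z":-1,"wx":0,"wy":0,"wz":-40,"fingers":0.14}]'
python3 -m handwheel '[{"x":-6,"y":-1,"z":0,"wx":0,"wy":0,"wz":-5,"fingers":0.14},{"x":-11,"y":-2,"z":0,"wx":0,"wy":0,"wz":-10,"fingers":0.14},{"x":-17,"y":-2,"z":0,"wx":0,"wy":0,"wz":-15,"fingers":0.14},{"x":-22,"y":-2,"z":0,"wx":0,"wy":0,"wz":-20,"fingers":0.14},{"x":-28,"y":-1,"z":0,"wx":0,"wy":0,"wz":-25,"fingers":0.14},{"x":-33,"y":0,"z":0,"wx":0,"wy":0,"wz":-30,"fingers":0.14},{"x":-38,"y":1,"z":0,"wx":0,"wy":0,"wz":-35,"fingers":0.14},{"x":-38,"y":1,"z":0,"wx":0,"wy":0,"wz":-35,"fingers":0.14}]'
python3 - <<'E'
from arc import *
from h import *
print(tcp(-127),tcp(-142))
E
```

```text
t: 16.42
position: [0.5879, 0.0616, 0.2571]
tcp_rot: [0.019, 1.0, 0.0, 0.003]
wrist_force: [4.2, 0.8, -0.9]
width: 0.14
finger_force: 2.1
t: 17.08
position: [0.5488, 0.0625, 0.2566]
tcp_rot: [0.318, 0.948, 0.0, 0.002]
wrist_force: [1.9, -0.2, -0.4]
width: 0.138
finger_force: 0.9
[546.7651733   63.34738396] [532.11692281  70.78810716]
```

About 345° is done by the plan. I'll back off and look from the top to measure exactly how much is left.

```bash
python3 -m handwheel '[{"x":5,"y":-4,"z":0,"wx":0,"wy":0,"wz":0,"fingers":0.14},{"x":10,"y":-8,"z":0,"wx":0,"wy":0,"wz":0,"fingers":0.14},{"x":10,"y":-8,"z":30,"wx":0,"wy":0,"wz":0,"fingers":0.14},{"x":10,"y":-8,"z":60,"wx":0,"wy":0,"wz":0,"fingers":0.14},{"x":0,"y":-40,"z":60,"wx":0,"wy":0,"wz":0,"fingers":0.14},{"x":-20,"y":-75,"z":60,"wx":0,"wy":0,"wz":0,"fingers":0.14},{"x":-40,"y":-110,"z":60,"wx":0,"wy":0,"wz":0,"fingers":0.14},{"x":-60,"y":-142,"z":60,"wx":0,"wy":0,"wz":0,"fingers":0.14}]'
cat > m.py <<'E'
from h import *
def handle(p,d):
    m=(p[150:215,260:320].max(2)<45).astype(np.uint8)
    n,l,st,c=cv2.connectedComponentsWithStats(m); i=1+np.argmin([abs(a-43) for a in st[1:,4]]); uv=c[i]+[260,150]
    return uv,st[i]
p0=np.load("topp.npy"); p,d=capture("top"); cv2.imwrite("pics/top_now.png",p)
A=np.array([.5677,.1227])
for q,z in ((p0,.28),(p,.275)):
    uv,s=handle(q,None); w=world("top",None,uv[0],uv[1],z=z)[0]
    print(uv.round(2),s,w.round(4),np.linalg.norm(w[:2]-A).round(4),np.degrees(np.arctan2(*(w[:2]-A)[::-1])).round(2))
E
python3 m.py
```

```text
t: 17.75
position: [0.4876, -0.081, 0.3147]
tcp_rot: [0.316, 0.949, -0.0, 0.0]
wrist_force: [0.3, -0.5, 0.5]
width: 0.142
finger_force: 0.0
[299.58 195.12] [36 42  8  8 43] [0.519  0.0858 0.28  ] 0.0611 -142.87
[304.93 190.18] [41 37  8  8 45] [0.5312 0.0736 0.275 ] 0.0612 -126.58
```

Measured 16.3° left: the handle went from -142.9° to -126.6° at the same 61 mm radius. I'll return by the same path and finish.

```bash
python3 -m handwheel '[{"x":20,"y":35,"z":0,"wx":0,"wy":0,"wz":0,"fingers":0.14},{"x":40,"y":70,"z":0,"wx":0,"wy":0,"wz":0,"fingers":0.14},{"x":60,"y":102,"z":0,"wx":0,"wy":0,"wz":0,"fingers":0.14},{"x":70,"y":134,"z":0,"wx":0,"wy":0,"wz":0,"fingers":0.14},{"x":70,"y":134,"z":0,"wx":0,"wy":0,"wz":0,"fingers":0.14},{"x":70,"y":134,"z":-30,"wx":0,"wy":0,"wz":0,"fingers":0.14},{"x":70,"y":134,"z":-59,"wx":0,"wy":0,"wz":0,"fingers":0.14},{"x":70,"y":134,"z":-59,"wx":0,"wy":0,"wz":0,"fingers":0.14}]'
python3 -m handwheel '[{"x":-5,"y":4,"z":0,"wx":0,"wy":0,"wz":0,"fingers":0.14},{"x":-10,"y":8,"z":0,"wx":0,"wy":0,"wz":0,"fingers":0.14},{"x":-15,"y":10,"z":0,"wx":0,"wy":0,"wz":-5,"fingers":0.14},{"x":-20,"y":12.5,"z":0,"wx":0,"wy":0,"wz":-10,"fingers":0.14},{"x":-23,"y":14.3,"z":0,"wx":0,"wy":0,"wz":-13,"fingers":0.14},{"x":-25.2,"y":15.7,"z":0,"wx":0,"wy":0,"wz":-15.5,"fingers":0.14},{"x":-25.2,"y":15.7,"z":0,"wx":0,"wy":0,"wz":-15.5,"fingers":0.14},{"x":-25.2,"y":15.7,"z":0,"wx":0,"wy":0,"wz":-15.5,"fingers":0.14}]'
python3 -m handwheel '[{"x":5,"y":-4,"z":0,"wx":0,"wy":0,"wz":0,"fingers":0.14},{"x":10,"y":-8,"z":0,"wx":0,"wy":0,"wz":0,"fingers":0.14},{"x":10,"y":-8,"z":30,"wx":0,"wy":0,"wz":0,"fingers":0.14},{"x":10,"y":-8,"z":60,"wx":0,"wy":0,"wz":0,"fingers":0.14},{"x":0,"y":-40,"z":60,"wx":0,"wy":0,"wz":0,"fingers":0.14},{"x":-20,"y":-75,"z":60,"wx":0,"wy":0,"wz":0,"fingers":0.14},{"x":-40,"y":-110,"z":60,"wx":0,"wy":0,"wz":0,"fingers":0.14},{"x":-60,"y":-142,"z":60,"wx":0,"wy":0,"wz":0,"fingers":0.14}]'
python3 m.py
python3 - <<'E'
from h import *
p=cv2.imread("pics/top_now.png"); cv2.imwrite("pics/a10.png",cv2.resize(p[130:270,245:405],None,fx=4,fy=4,interpolation=cv2.INTER_CUBIC))
_,d=capture("top"); v,u=np.mgrid[165:215,315:365]; u=u.ravel();v=v.ravel(); w=world("top",d,u,v)
q=w[(abs(w[:,2]-.030)<.006)]; print(cv2.minEnclosingCircle(q[:,:2].astype(np.float32)*1000))
E
```

```text
t: 18.47
position: [0.5551, 0.0547, 0.2503]
tcp_rot: [0.316, 0.949, -0.001, -0.004]
wrist_force: [-0.3, 0.7, -0.6]
width: 0.142
finger_force: 0.0
t: 19.13
position: [0.5337, 0.0702, 0.2574]
tcp_rot: [0.442, 0.897, 0.0, 0.002]
wrist_force: [0.5, -1.9, 2.7]
width: 0.139
finger_force: 1.4
t: 19.8
position: [0.4722, -0.073, 0.3155]
tcp_rot: [0.441, 0.897, 0.0, 0.0]
wrist_force: [0.3, -0.9, 0.9]
width: 0.141
finger_force: 0.0
[299.58 195.12] [36 42  8  8 43] [0.519  0.0858 0.28  ] 0.0611 -142.87
[300.17 194.88] [37 42  7  7 42] [0.5199 0.0845 0.275 ] 0.0612 -141.36
((577.0798950195312, -18.203529357910156), 49.649017333984375)
```

View pics/a10.png

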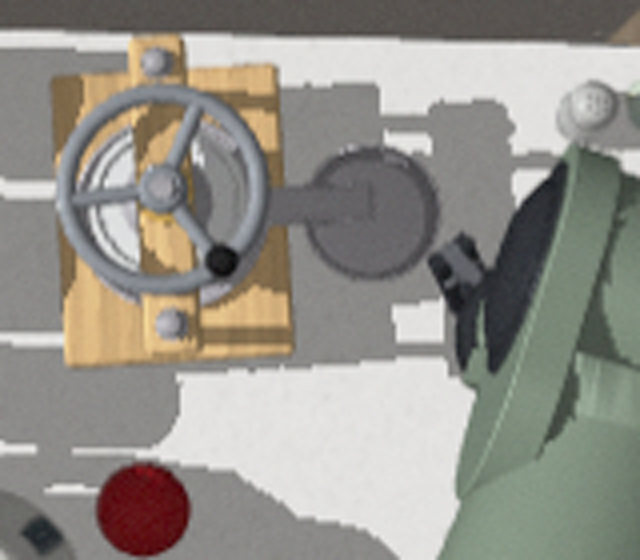

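The handle is back within about 1.5°, and the dish is undisturbed at (0.577, -0.018). The tin and shaker look untouched. I'll refine the residual with a grey-weighted centroid.

Run:
```python
from h import *
A=np.array([.5677,.1227])
for q,z,c in ((np.load("topp.npy"),.28,(299.58,195.12)),(capture("top")[0],.275,(300.17,194.88)),(capture("top")[0],.275,(300.17,194.88))):
    g=q.max(2).astype(float); v,u=np.mgrid[0:400,0:640]
    for thr in (60,75,90):
        w=np.clip(thr-g,0,40)*(np.hypot(u-c[0],v-c[1])<6.5); uv=[(w*u).sum()/w.sum(),(w*v).sum()/w.sum()]
        X=world("top",None,uv[0],uv[1],z=z)[0][:2]-A; print(z,thr,np.round(uv,2),np.degrees(np.arctan2(X[1],X[0])).round(2))
```

```text
0.28 60 [299.76 195.27] -142.74
0.28 75 [299.54 195.28] -143.14
0.28 90 [299.51 195.27] -143.19
0.275 60 [300.38 195.01] -141.15
0.275 75 [300.2 194.9] -141.33
0.275 90 [300.23 194.92] -141.3
0.275 60 [300.39 195.03] -141.16
0.275 75 [300.21 194.91] -141.32
0.275 90 [300.24 194.95] -141.32
```

All thresholds agree on about 1.7° left, so one last small nudge of 1.5°.

```bash
python3 -m handwheel '[{"x":20,"y":35,"z":0,"wx":0,"wy":0,"wz":0,"fingers":0.14},{"x":40,"y":70,"z":0,"wx":0,"wy":0,"wz":0,"fingers":0.14},{"x":60,"y":102,"z":0,"wx":0,"wy":0,"wz":0,"fingers":0.14},{"x":70,"y":134,"z":0,"wx":0,"wy":0,"wz":0,"fingers":0.14},{"x":70,"y":134,"z":0,"wx":0,"wy":0,"wz":0,"fingers":0.14},{"x":70,"y":134,"z":-30,"wx":0,"wy":0,"wz":0,"fingers":0.14},{"x":70,"y":134,"z":-59,"wx":0,"wy":0,"wz":0,"fingers":0.14},{"x":70,"y":134,"z":-59,"wx":0,"wy":0,"wz":0,"fingers":0.14}]'
python3 -m handwheel '[{"x":-4,"y":3,"z":0,"wx":0,"wy":0,"wz":0,"fingers":0.14},{"x":-7,"y":6,"z":0,"wx":0,"wy":0,"wz":0,"fingers":0.14},{"x":-9,"y":7.5,"z":0,"wx":0,"wy":0,"wz":0,"fingers":0.14},{"x":-10.3,"y":8.4,"z":0,"wx":0,"wy":0,"wz":-1,"fingers":0.14},{"x":-11.3,"y":8.9,"z":0,"wx":0,"wy":0,"wz":-1.5,"fingers":0.14},{"x":-11.3,"y":8.9,"z":0,"wx":0,"wy":0,"wz":-1.5,"fingers":0.14},{"x":-11.3,"y":8.9,"z":0,"wx":0,"wy":0,"wz":-1.5,"fingers":0.14},{"x":-11.3,"y":8.9,"z":0,"wx":0,"wy":0,"wz":-1.5,"fingers":0.14}]'
python3 -m handwheel '[{"x":5,"y":-4,"z":0,"wx":0,"wy":0,"wz":0,"fingers":0.14},{"x":10,"y":-8,"z":0,"wx":0,"wy":0,"wz":0,"fingers":0.14},{"x":10,"y":-8,"z":30,"wx":0,"wy":0,"wz":0,"fingers":0.14},{"x":10,"y":-8,"z":60,"wx":0,"wy":0,"wz":0,"fingers":0.14},{"x":0,"y":-40,"z":60,"wx":0,"wy":0,"wz":0,"fingers":0.14},{"x":-20,"y":-75,"z":60,"wx":0,"wy":0,"wz":0,"fingers":0.14},{"x":-40,"y":-110,"z":60,"wx":0,"wy":0,"wz":0,"fingers":0.14},{"x":-60,"y":-142,"z":60,"wx":0,"wy":0,"wz":0,"fingers":0.14}]'
python3 m.py
```

```text
t: 20.67
position: [0.5398, 0.064, 0.251]
tcp_rot: [0.441, 0.898, -0.002, -0.004]
wrist_force: [-0.8, 0.1, -1.5]
width: 0.141
finger_force: 0.0
t: 21.33
position: [0.5323, 0.0711, 0.2572]
tcp_rot: [0.454, 0.891, 0.0, 0.001]
wrist_force: [2.6, -1.5, 2.7]
width: 0.138
finger_force: 2.1
t: 22.0
position: [0.4703, -0.0717, 0.3157]
tcp_rot: [0.453, 0.891, 0.0, -0.001]
wrist_force: [0.4, 0.1, 1.0]
width: 0.139
finger_force: 0.0
[299.58 195.12] [36 42  8  8 43] [0.519  0.0858 0.28  ] 0.0611 -142.87
[299.77 195.21] [36 42  8  8 43] [0.5191 0.0854 0.275 ] 0.0612 -142.49
```

The handle is within 0.4° of a full turn, and the robot is clear of everything.

```bash
python3 -c "
from rig import *
print(finish_job())"
```

```text
the job is handed in; nothing more can be done
None
```

The job is handed in, with no verdict returned: the dish stands within about 2 mm of centred under the spout end, and the wheel was turned clockwise one full turn, its handle within about 0.4° of its start, at 22 s on the robot's clock.

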